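# Pry open the paint box and present its palette

## Task

Take the palette knife from its rest and use its blade, not the fingers, to pry up the cover of the wooden paint box; open the cover wide so that it stays open, and lay the knife down again, on its rest or flat on the table. Then draw the white mixing palette out of the box by its upright grip and hold it level over the middle of the cork mat, roughly 20 cm above the table; finish while still holding it there, the cover still open. Leave all the other things on the table where they are.

Things in the scene. Friction and masses are not known exactly. Their poses are not given: they have to be found in the camera images.
- paint_box: fixed wooden box, 160 deep (its x) x 200 wide (its y) x 58 tall without the cover, walls 5 thick, inner floor 6 above the table. Origin: centre of its underside; x points from the front (lip side) to the hinge side, z up. The front faces to the robot's right. Inside along the hinge side (x = 43 to 73) is a fixed block of paint pans, 21 above the table
- box_slot (a point): middle of the mouth of the blade slot, at x = -100, height 52 on the box: a slot 20 deep (along the box's x, to the box wall) and 140 wide between a fixed dark rail (top 46 above the table) and the cover's overhanging dark metal lip (underside 58 when shut)
- cover (a joint): angle of the wooden cover: 0 shut, 1.57 upright, stop at 1.9 rad; starts 0 to 0.03. A stiff hinge (about 0.15 N m friction) holds it at any angle; lifting at the lip takes about 1.5 N. The cover is 6 thick, 200 wide, 120 g, and hides the inside
- cover_hinge (a point): middle of the hinge line, at the underside of the cover, 58 above the table, at x = +80 of the box; the line runs along the box's y
- cover_lip (a point): middle of the free edge of the cover's lip, at its underside, 180 from the hinge line; 58 above the table when shut; the lip is 4 thick
- knife: palette knife, loose, about 80 g. Wooden handle 110 long, 15 wide, 18 tall, with a straight stiff flat steel blade 20 wide, 3 thick in line with its middle. Origin: centre of the handle, at mid height; x points to the blade, z up as it lies; handle from x = -55 to +55, blade tip at x = +150, balance point about x = +38. It starts on its rest, level, origin 31 above the table
- knife_rest: fixed grey rest, 110 x 50, base 6 thick, origin under its centre, x along the knife (towards the blade). Two crosswise blocks at x = -45 and +45, each 10 along x, carry the handle 22 above the table between low cheeks that reach to 30 and stand 26 apart; between the blocks the handle can be gripped from both sides
- palette: white mixing palette, loose, about 110 g, hidden flat on the floor of the box: plate 85 (its x) x 120 (its y) x 5, with an upright grip in its centre, 26 along x, 12 thick along y, 5 to 40 above its underside. Origin: centre of its underside; axes as the box's within 0.08 rad; it lies about 18 in front of the box's centre
- mat: fixed square cork mat 120 x 120, 3 thick; origin under its centre
- paint_pot: small closed white paint jar, 44 across, 50 tall; origin under its centre; a bystander, to be left alone
- eraser: dark rubber eraser block 24 x 55 x 14; origin under its centre; a bystander, to be left alone
- paint_bottle: yellow squeeze bottle of paint, 52 across, 150 tall; origin under its centre; a bystander, to be left alone
- brush_cup: paper cup with brushes sticking out, 76 across, 205 tall with brushes; origin under its centre; a bystander, to be left alone
- bowl: white bowl, 130 across, 40 tall; origin under its centre; a bystander, to be left alone
- marker_basket: red plastic basket full of markers, 180 x 260 x 110; origin under its centre; a bystander, to be left alone
- pumpkin: orange craft pumpkin, 185 across, 155 tall with stalk; origin under its centre; a bystander, to be left alone
- water_bottle: clear water bottle, 62 across, 200 tall; origin under its centre; a bystander, to be left alone
Not all that is in view belongs to the job. There is more than one size of the mat; the job needs the middle-sized. Of the things shaped like the knife, the wooden one is meant.

How it is judged:
By the outcome, as a careful person would: the job done as asked, in the order asked, and still so for the second after the job is handed in, while the arm keeps its last pose, push and grip.
It also fails if it takes over 61 s, if anything falls off the work surface, if the arm or the gripper's body presses on something with over 40 N, if the wrist force passes 120 N, or if a joint passes its speed limit or range.

## Robot

A 6-joint arm with a two-finger parallel gripper is mounted at the origin on the work surface. World frame = base frame: x ahead of the robot, y to its left, z up, the work surface at z = 0. Lengths are in m, angles in degrees, forces in N, time in s.
With the tool pointing down it reaches from about 0.4 to 0.825 m from the base axis. Payload 7 kg.
Tool frame: the origin (TCP) lies midway between the tips of the shut fingers; the grasp point (between the pads) lies 19 mm behind it; z points along the fingers, y is the direction in which the jaws open and shut (so a half turn about z gives the same grasp; the last joint's range is limited). The gripper opens to 88 mm and grips with 3 to 60 N. Pads are 19 mm wide; open, the fingers measure 130 mm over their backs; the gripper's body (78 mm by 193 mm) begins 47 mm behind the grasp point.
Start: joints at [89.96, 20.546, 0.682, 0, -70.136, -16.507], TCP at [0.192, 0.647, 0.227] pointing down, gripper open.
Joint ranges: [-176.03, 176.03], [-82.01, 121.73], [-58.28, 71.71], [-173.87, 95.51], [-174.79, -0.11], [-173.66, 173.66]. Speed limits (degrees/s): [136.94, 136.94, 172.46, 180, 180, 180].

## Interface

Orientations are given as [roll, pitch, yaw] about the fixed x, y, z axes, in that order (R = Rz(yaw) Ry(pitch) Rx(roll)).
In Python, from plant import r gives the robot as it stands.
- The arm moves only by the tool carry_out, never from a script. Its argument "motion" is one flat list of numbers, 7 for each row, row after row: the turn, a rotation vector about the tool's x, y, z in degrees, then the shift along the tool's x, y, z in cm, then the finger opening in cm, from 0 to 8.76. A call has 1 to 20 rows; each row shifts and turns the commanded pose from where the row before left it, along the tool's axes as they then stand; what a row does not reach is not made up. A row lasts 1/12 s, in which the tool goes at most 41.7 mm and 7.16 degrees, less where a joint would pass 70% of its speed; a pose out of reach is approached as far as the arm can. A call is refused whole if a number of a shift passes 4.17 or a number of a turn 7.16, either way. A call with a gripper value outside its range is refused whole. The fingers move at their own pace and stop on an object; "grip_force" is the grip in N (left out, the last holds). Time passes only in rows, so rows that do not move let the fingers close. It gives the time, the measured TCP pose, the force and the opening at its end, in the units of the state.
- r.get_state(): the state, without advancing time (a new reading comes with each control period).
- r.capture(name): name is "scene" or "side" or "wrist"; returns a dict with "pixels" (400x640x3 uint8, red, green, blue), "K" (3x3 intrinsics, pixels), "R" (3x3) and "t" (3): a world point X has camera coordinates R X + t. Camera axes: x right, y down, z forward; pixel columns grow to the right and rows downward; lengths in m; the calibration is good to about 2 mm. A picture is of the moment at which its call begins. There is no depth.
- r.close_job(): hands the job in, once; it reports no verdict.
The state is a dict: "time_s": time; "joints": joint angles; "qd": joint speeds; "joint_torque": joint torques, N m; "tcp_pos": TCP position; "eef_rot": TCP orientation; "contact_force": force on the tool from outside, world axes, zero at the start; "moment": the same for the moment, N m; "gripper_width": finger opening in m.
Only numpy, scipy, OpenCV 4.12 (cv2) and the standard library are available. Lean on these libraries where they do the work, as an engineer would, in place of code of your own. Each camera call takes 0.05 s, during which the arm holds its last target. There are 200 camera calls.

## Working session

There is one attempt and no reset: what is moved stays moved. The work goes in short steps, Python scripts to look and compute and a tool call to move; the robot and the scene stay as the last step left them, time stands still between calls to the robot, and variables do not carry over. Pictures are saved under pics/ and viewed, about 8 in all and at most 12, crops included, and the job is handed in when it is done.

Besides the shell and the picture viewer there is one more tool, called after ">>>" as name(argument=value, ...) on one line, values as JSON. carry_out: Moves the arm, as the interface text tells. Its arguments: {"type":"object","properties":{"motion":{"type":"array"},"grip_force":{"type":"number"}},"required":["motion"]}

```bash
mkdir -p pics; ls; cat > h.py <<'E'
import numpy as np, cv2
from plant import r
from scipy.spatial.transform import Rotation as Ro
def snap(n,f):
    c=r.capture(n); cv2.imwrite(f'pics/{f}.png',c['pixels'][:,:,::-1]); np.savez(f'pics/{f}.npz',**{k:np.array(c[k]) for k in('K','R','t')}); return c
def ray(f,u,v,z):
    c=np.load(f'pics/{f}.npz'); R,t=c['R'],c['t'].ravel(); o=-R.T@t
    d=R.T@np.linalg.inv(c['K'])@[u,v,1]; return o+d*(z-o[2])/d[2]
def proj(f,X):
    c=np.load(f'pics/{f}.npz'); p=c['K']@(c['R']@np.array(X)+c['t'].ravel()); return p[:2]/p[2]
E
python3 - <<'E'
from h import *
for n in('scene','side','wrist'): snap(n,n+'1'); c=np.load(f'pics/{n}1.npz'); print(n,(-c['R'].T@c['t'].ravel()).round(3),c['K'][0,0])
print(r.get_state())
E
```

```text
pics
scene [1.792 0.093 1.048] 475.3590855289155
side [ 0.208 -0.813  0.911] 439.6848412608649
wrist [0.259 0.626 0.385] 351.44176525322575
{'time_s': 0.15, 'joints': array([ 8.99616458e+01,  2.05808373e+01,  6.48590453e-01, -1.37599413e-02,
       -7.01343614e+01, -1.65064097e+01]), 'qd': array([ 0.02562853, -0.06472744,  0.15949626,  0.09412401, -0.00769997,
        0.06224304]), 'joint_torque': array([-1.49308566e-03, -5.83274925e+01,  2.93293190e+01,  7.00126022e+00,
        8.81454471e-03, -1.10869537e-04]), 'tcp_pos': array([0.19214757, 0.64672461, 0.22587487]), 'eef_rot': array([ 1.79932461e+02, -6.52247221e-03, -1.65494434e+01]), 'contact_force': array([ 0.89671447, -0.87080911,  0.002252  ]), 'moment': array([ 0.02141658, -0.00126038,  0.02144386]), 'gripper_width': 0.08763927090316552}
```

View pics/scene1.png

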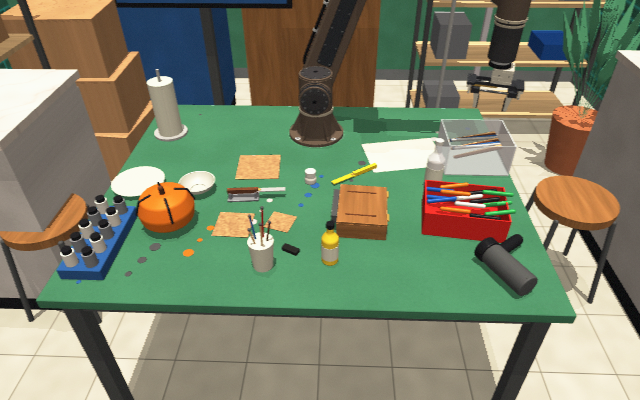

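View pics/side1.png

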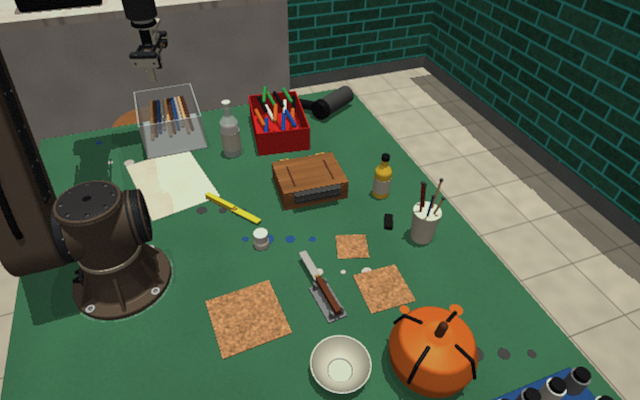

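The scene shows the box at about (362,210), the knife on its rest at (256,191), three mats (the middle-sized one at (235,224)), and a yellow decoy knife at (355,173). The side view shows the box at (312,180), the knife at (322,283) with its blade toward +y, and the medium mat at (384,288).

```bash
python3 - <<'E'
from h import *
a=cv2.imread('pics/side1.png')[145:325,260:420]; b=cv2.imread('pics/scene1.png')[160:260,200:400]
a=cv2.resize(a,None,fx=3.2,fy=3.2,interpolation=cv2.INTER_CUBIC)
cv2.imwrite('pics/sc.png',cv2.resize(b,None,fx=4,fy=4,interpolation=cv2.INTER_CUBIC)); cv2.imwrite('pics/si.png',a)
E
```

```text
(no output)
```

View pics/si.png

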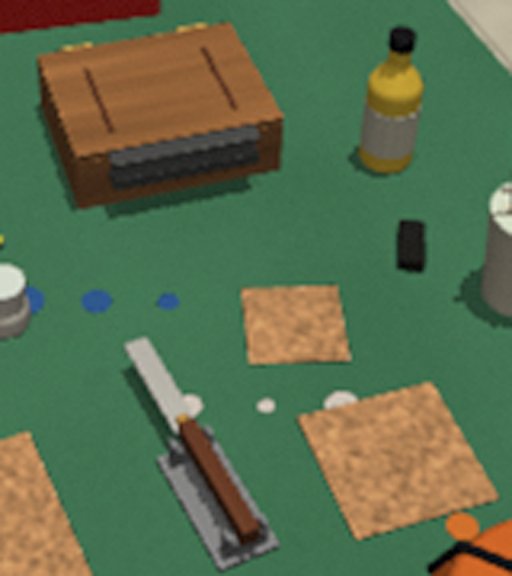

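View pics/sc.png

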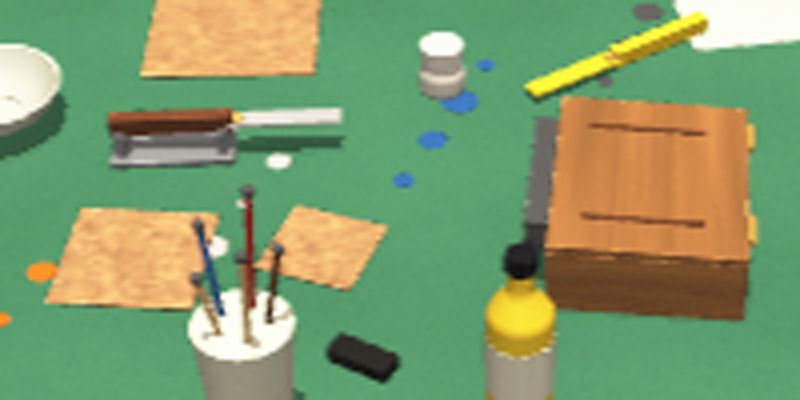

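```bash
cat >> h.py <<'E'
si=lambda u,v,z: ray('side1',260+(u+.5)/3.2-.5,145+(v+.5)/3.2-.5,z)
sc=lambda u,v,z: ray('scene1',200+(u+.5)/4-.5,160+(v+.5)/4-.5,z)
E
python3 - <<'E'
from h import *
np.set_printoptions(precision=4,suppress=True)
def rep(n,f,pts,z):
    P=np.array([f(u,v,z) for u,v in pts])[:,:2]; print(n,P.tolist() and P.round(4).tolist(),'mean',P.mean(0)); 
    for i in range(len(P)):
        d=P[(i+1)%len(P)]-P[i]; print('   ',np.linalg.norm(d).round(4),np.degrees(np.arctan2(d[1],d[0])).round(2))
rep('box side',si,[(38,60),(232,25),(281,118),(78,153)],.064)
rep('box scene',sc,[(565,97),(745,110),(748,260),(548,250)],.064)
rep('mat',si,[(299,417),(432,382),(497,495),(360,538)],.003)
rep('matscene',sc,[(80,207),(218,215),(45,303)],.003)
rep('smallmat',si,[(241,289),(337,285),(349,360),(247,363)],.003)
rep('bigmat scene',sc,[(142,75),(316,75)],.003)
rep('knife side blade',si,[(136,341),(182,425)],.0325)
rep('knife side handle',si,[(188,425),(247,530)],.040)
rep('knife scene handle',sc,[(234,113),(108,118)],.040)
rep('knife scene blade',sc,[(341,116),(238,119)],.0325)
rep('lip scene (outer)',sc,[(538,118),(526,245)],.062)
E
```

```text
box side [[0.4698, 0.2564], [0.6706, 0.2464], [0.659, 0.0953], [0.4655, 0.112]] mean [0.5662 0.1775]
    0.2011 -2.86
    0.1515 -94.41
    0.1942 175.07
    0.1445 88.3
box scene [[0.4596, 0.1092], [0.4734, 0.2642], [0.669, 0.2528], [0.6625, 0.0967]] mean [0.5661 0.1807]
    0.1556 84.93
    0.196 -3.31
    0.1563 -92.4
    0.2032 176.49
mat [[0.5554, -0.1882], [0.6737, -0.1928], [0.6682, -0.3088], [0.5523, -0.3072]] mean [ 0.6124 -0.2493]
    0.1184 -2.2
    0.1162 -92.73
    0.1159 179.19
    0.119 88.46
matscene [[0.5499, -0.3059], [0.5565, -0.1856], [0.6716, -0.3094]] mean [ 0.5927 -0.267 ]
    0.1206 86.85
    0.169 -47.1
    0.1217 178.4
smallmat [[0.5648, -0.0421], [0.6465, -0.0665], [0.6193, -0.148], [0.5375, -0.1218]] mean [ 0.592  -0.0946]
    0.0852 -16.6
    0.0859 -108.48
    0.0858 162.26
    0.0842 71.11
bigmat scene [[0.3553, -0.2874], [0.3499, -0.1237]] mean [ 0.3526 -0.2056]
    0.1638 91.87
    0.1638 -88.13
knife side blade [[0.4502, -0.0917], [0.4556, -0.1846]] mean [ 0.4529 -0.1382]
    0.0931 -86.62
    0.0931 93.38
knife side handle [[0.4579, -0.1916], [0.4646, -0.2938]] mean [ 0.4612 -0.2427]
    0.1025 -86.22
    0.1025 93.78
knife scene handle [[0.4605, -0.1823], [0.4714, -0.2923]] mean [ 0.466  -0.2373]
    0.1105 -84.31
    0.1105 95.69
knife scene blade [[0.4518, -0.0887], [0.4593, -0.1796]] mean [ 0.4556 -0.1342]
    0.0911 -85.33
    0.0911 94.67
lip scene (outer) [[0.488, 0.0862], [0.6548, 0.0793]] mean [0.5714 0.0827]
    0.1669 -2.36
    0.1669 177.64
```

>>> carry_out(motion=[0, 0, 6.9, 0, 0, -0.8, 8.76, 0, 0, 6.9, 0, 0, -0.8, 8.76, 0, 0, 6.9, 0, 0, -0.8, 8.76, 0, 0, 6.9, 0, 0, -0.8, 8.76, 0, 0, 6.9, 0, 0, -0.8, 8.76, 0, 0, 6.9, 0, 0, -0.8, 8.76, 0, 0, 6.9, 0, 0, -0.8, 8.76, 0, 0, 6.9, 0, 0, -0.8, 8.76, 0, 0, 6.9, 0, 0, -0.8, 8.76, 0, 0, 6.9, 0, 0, -0.8, 8.76, 0, 0, 0, 3.1, -1.8, 0, 8.76, 0, 0, 0, 3.1, -1.8, 0, 8.76, 0, 0, 0, 3.1, -1.8, 0, 8.76, 0, 0, 0, 3.1, -1.8, 0, 8.76, 0, 0, 0, 3.1, -1.8, 0, 8.76, 0, 0, 0, 3.1, -1.8, 0, 8.76, 0, 0, 0, 3.1, -1.8, 0, 8.76, 0, 0, 0, 3.1, -1.8, 0, 8.76, 0, 0, 0, 3.1, -1.8, 0, 8.76, 0, 0, 0, 3.1, -1.8, 0, 8.76])

```text
time_s: 1.82
tcp_pos: [0.3962, 0.3502, 0.3066]
eef_rot: [180.0, 0.0, -85.5]
contact_force: [1.0, 0.6, -0.5]
gripper_width: 0.0881
```

>>> carry_out(motion=[0, 0, 0, 3.1, -1.8, 0, 8.76, 0, 0, 0, 3.1, -1.8, 0, 8.76, 0, 0, 0, 3.1, -1.8, 0, 8.76, 0, 0, 0, 3.1, -1.8, 0, 8.76, 0, 0, 0, 3.1, -1.8, 0, 8.76, 0, 0, 0, 3.4, 0.6, 1.1, 8.76, 0, 0, 0, 3.4, 0.6, 1.1, 8.76, 0, 0, 0, 3.4, 0.6, 1.1, 8.76, 0, 0, 0, 3.4, 0.6, 1.1, 8.76, 0, 0, 0, 3.4, 0.6, 1.1, 8.76, 0, 0, 0, 3.4, 0.6, 1.1, 8.76, 0, 0, 0, 3.4, 0.6, 1.1, 8.76, 0, 0, 0, 3.4, 0.6, 1.1, 8.76, 0, 0, 0, 3.4, 0.6, 1.1, 8.76, 0, 0, 0, 3.4, 0.6, 1.1, 8.76, 0, 0, 0, 3.4, 0.6, 1.1, 8.76, 0, 0, 0, 3.4, 0.6, 1.1, 8.76, 0, 0, 0, 0, 0, 0, 8.76, 0, 0, 0, 0, 0, 0, 8.76])

```text
time_s: 3.4
tcp_pos: [0.4563, -0.2095, 0.1735]
eef_rot: [179.9, 0.0, -85.8]
contact_force: [-0.7, -0.6, 0.1]
gripper_width: 0.0879
```

```bash
python3 - <<'E'
from h import *
s=r.get_state(); print({k:np.round(s[k],4) for k in('time_s','tcp_pos','eef_rot','joints')})
snap('wrist','w1')
for P in [(.463,-.239,.04),(.459,-.1866,.04),(.467,-.294,.04),(.451,-.09,.032)]: print(proj('w1',P))
print('bottle',ray('side1',381,196,0),'cup',ray('side1',424,240,0),'pot',ray('side1',261,246,0))
E
```

```text
{'time_s': np.float64(3.4), 'tcp_pos': array([ 0.4563, -0.2095,  0.1735]), 'eef_rot': array([ 1.79867e+02,  2.03000e-02, -8.57662e+01]), 'joints': array([-2.21360e+00,  6.78690e+00, -2.50581e+01, -6.10000e-03,
       -5.82894e+01,  6.45070e+00])}
[312.91009675 156.40333206]
[313.30372894 216.37953202]
[312.7043849   87.07180783]
[314.70621404 309.18282522]
bottle [0.76347423 0.06465965 0.        ] cup [ 0.79369528 -0.14216276  0.        ] pot [ 0.35902393 -0.00879139  0.        ]
```

View pics/w1.png

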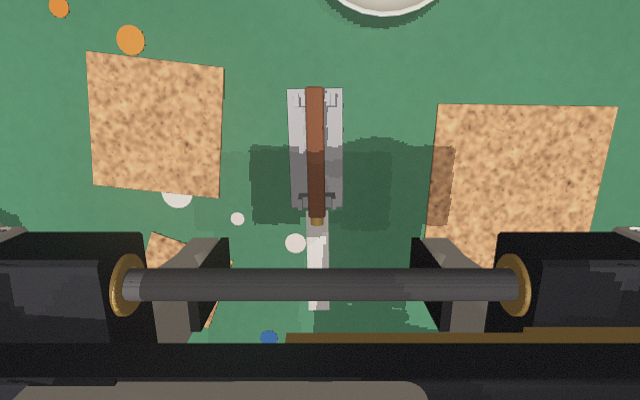

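The wrist view shows the wooden knife handle from (315,87) to (316,217), with the blade tip at (318,309). It sits about 2 mm toward -x of my estimate, so I'll correct for that and grasp.

>>> carry_out(motion=[0, 0, -0.3, 0.8, -0.25, 1.6, 8.76, 0, 0, 0, 0, 0, 1.6, 8.76, 0, 0, 0, 0, 0, 1.6, 8.76, 0, 0, 0, 0, 0, 1.6, 8.76, 0, 0, 0, 0, 0, 1.6, 8.76, 0, 0, 0, 0, 0, 1.6, 8.76, 0, 0, 0, 0, 0, 1.6, 8.76, 0, 0, 0, 0, 0, 1.6, 8.76, 0, 0, 0, 0, 0, 1.6, 8.76, 0, 0, 0, 0, 0, 1.6, 8.76, 0, 0, 0, 0, 0, 0, 8.76, 0, 0, 0, 0, 0, 0, 4, 0, 0, 0, 0, 0, 0, 4, 0, 0, 0, 0, 0, 0, 4, 0, 0, 0, 0, 0, 0, 1, 0, 0, 0, 0, 0, 0, 1, 0, 0, 0, 0, 0, 0, 1, 0, 0, 0, 0, 0, 0, 1, 0, 0, 0, 0, 0, 0, 1], grip_force=50)

```text
time_s: 5.03
tcp_pos: [0.4606, -0.2158, 0.0147]
eef_rot: [-180.0, -0.0, -85.3]
contact_force: [-0.2, -0.1, -1.3]
gripper_width: 0.04
```

```bash
python3 - <<'E'
from h import *
s=r.get_state(); print({k:np.round(s[k],4) for k in('time_s','tcp_pos','eef_rot','gripper_width','contact_force')})
P=np.array([ray('w1',u,v,.003) for u,v in[(86,51),(224,68),(219,198),(93,185)]]);print(P,P.mean(0))
E
```

```text
{'time_s': np.float64(5.0333), 'tcp_pos': array([ 0.4606, -0.2158,  0.0147]), 'eef_rot': array([-1.799849e+02, -2.000000e-03, -8.525950e+01]), 'gripper_width': np.float64(0.04), 'contact_force': array([-0.1794, -0.0723, -1.3082])}
[[ 0.66674149 -0.31078007  0.003     ]
 [ 0.54688235 -0.30580927  0.003     ]
 [ 0.55134131 -0.1865833   0.003     ]
 [ 0.67196597 -0.19055038  0.003     ]] [ 0.60923278 -0.24843075  0.003     ]
```

>>> carry_out(motion=[0, 0, 0, 0, 0, 0.2, 0.5, 0, 0, 0, 0, 0, 0, 0.5, 0, 0, 0, 0, 0, 0, 0.5, 0, 0, 0, 0, 0, 0, 0.5, 0, 0, 0, 0, 0, 0, 0.5, 0, 0, 0, 0, 0, 0, 0.5, 0, 0, 0, 0, 0, 0, 0.5, 0, 0, 0, 0, 0, 0, 0.5], grip_force=50)

```text
time_s: 5.7
tcp_pos: [0.4605, -0.2158, 0.0125]
eef_rot: [180.0, -0.0, -85.2]
contact_force: [0.2, -1.0, -0.4]
gripper_width: 0.0147
```

>>> carry_out(motion=[0, 0, 0, 0, 0, -2, 0.5, 0, 0, 0, 0, 0, -2, 0.5, 0, 0, 0, 0, 0, -2, 0.5, 0, 0, 4, 0, 0, -2, 0.5, 0, 0, 4, 0, 0, -2, 0.5, 0, 0, 0, 0, 0, -2, 0.5, 0, 0, 0, 0, 0, -2, 0.5, 0, 0, 0, -2.45, -1.2, 0, 0.5, 0, 0, 0, -2.45, -1.2, 0, 0.5, 0, 0, 0, -2.45, -1.2, 0, 0.5, 0, 0, 0, -2.45, -1.2, 0, 0.5, 0, 0, 0, -2.45, -1.2, 0, 0.5, 0, 0, 0, -2.45, -1.2, 0, 0.5, 0, 0, 0, 0, 0, 1.8, 0.5, 0, 0, 0, 0, 0, 1.8, 0.5, 0, 0, 0, 0, 0, 1.8, 0.5, 0, 0, 0, 0, 0, 1.8, 0.5, 0, 0, 0, 0, 0, 1.8, 0.5, 0, 0, 0, 0, 0, 0, 0.5, 0, 0, 0, 0, 0, 0, 0.5], grip_force=55)

```text
time_s: 7.37
tcp_pos: [0.5401, -0.0732, 0.062]
eef_rot: [179.9, -0.0, -93.2]
contact_force: [0.9, 0.3, 0.8]
gripper_width: 0.0142
```

```bash
python3 - <<'E'
from h import *
s=r.get_state(); print({k:np.round(s[k],4) for k in('time_s','tcp_pos','eef_rot','gripper_width','contact_force','moment')})
snap('side','s2');snap('wrist','w2')
a=cv2.imread('pics/side1.png'); b=cv2.imread('pics/s2.png')[130:230,250:360]
w=cv2.imread('pics/w2.png')
b=cv2.resize(b,(660,600),interpolation=cv2.INTER_CUBIC)
cv2.imwrite('pics/c2.png',b)
cz=s['tcp_pos'][2]+.0185
P=s['tcp_pos'];th=np.radians(s['eef_rot'][2]+180)
for d in(.1267,.04): 
  X=[P[0]+d*np.cos(th),P[1]+d*np.sin(th),cz]; print('tip',X,proj('s2',X), (proj('s2',X)-[250,130])*6)
E
```

```text
{'time_s': np.float64(7.3667), 'tcp_pos': array([ 0.5401, -0.0732,  0.062 ]), 'eef_rot': array([ 1.798731e+02, -4.170000e-02, -9.324170e+01]), 'gripper_width': np.float64(0.0142), 'contact_force': array([0.8661, 0.3037, 0.755 ]), 'moment': array([ 0.0656, -0.1087,  0.0108])}
tip [np.float64(0.5472863744184856), np.float64(0.05327276987465007), np.float64(0.08051072158988933)] [317.60678312 194.58494112] [405.64069869 387.5096467 ]
tip [np.float64(0.5423836804509367), np.float64(-0.03328850086383065), np.float64(0.08051072158988933)] [327.20894741 215.11543427] [463.25368443 510.69260561]
```

View pics/c2.png

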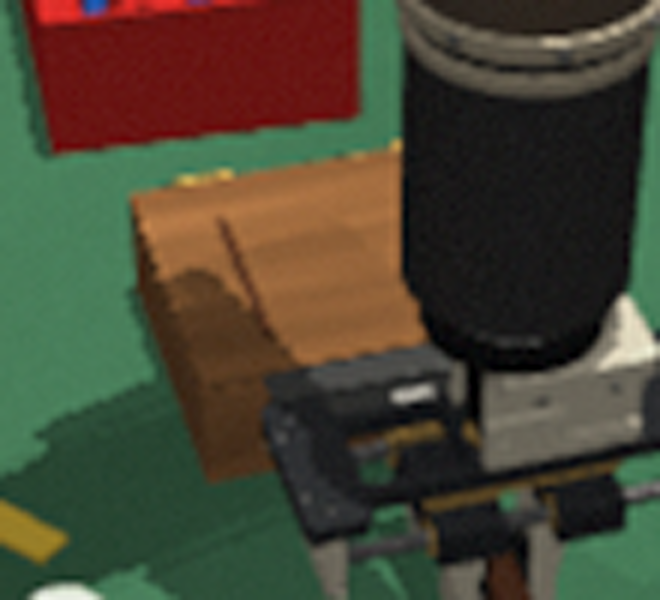

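>>> carry_out(motion=[0, 0, 0, 0, 0, 1.4, 0.5, 0, 0, 0, 0, 0, 1.45, 0.5, 0, 0, 0, 0, 0, 0, 0.5, 0, 0, 0, 0, 0, 0, 0.5, 0, 0, 0, -1.0, 0, 0, 0.5, 0, 0, 0, -1.0, 0, 0, 0.5, 0, 0, 0, -0.7, 0, 0, 0.5, 0, 0, 0, -0.7, 0, 0, 0.5, 0, 0, 0, -0.5, 0, 0, 0.5, 0, 0, 0, 0, 0, 0, 0.5, 0, 0, 0, 0, 0, 0, 0.5], grip_force=55)

```text
time_s: 8.38
tcp_pos: [0.543, -0.0336, 0.0342]
eef_rot: [-180.0, -0.0, -93.2]
contact_force: [0.3, 0.5, -1.3]
gripper_width: 0.0146
```

```bash
python3 - <<'E'
from h import *
s=r.get_state(); print({k:np.round(s[k],4) for k in('time_s','tcp_pos','eef_rot','gripper_width','contact_force','moment')})
snap('scene','c3')
cv2.imwrite('pics/c3c.png',cv2.resize(cv2.imread('pics/c3.png')[160:250,280:400],None,fx=6,fy=6,interpolation=cv2.INTER_CUBIC))
E
```

```text
{'time_s': np.float64(8.3833), 'tcp_pos': array([ 0.543 , -0.0336,  0.0342]), 'eef_rot': array([-1.799982e+02, -2.000000e-04, -9.319150e+01]), 'gripper_width': np.float64(0.0146), 'contact_force': array([ 0.2976,  0.4719, -1.311 ]), 'moment': array([ 0.0599,  0.0205, -0.0399])}
```

View pics/c3c.png

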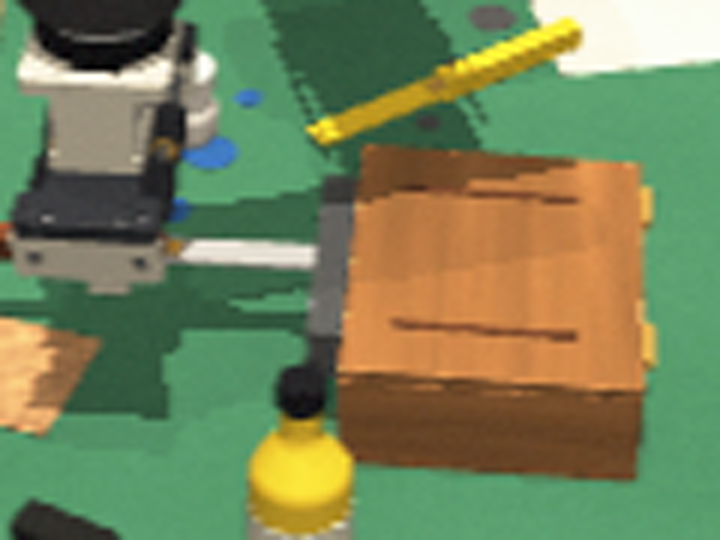

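The blade disappears under the lip at crop pixel (318,255) with almost no force, so it is inside the slot. Prying next.

>>> carry_out(motion=[0, 0, 0, 0, 0, -0.4, 0.5, 0, 0, 0, -0.13, 0, -1.45, 0.5, 0, 0, 0, -0.13, 0, -1.45, 0.5, 0, 0, 0, -0.38, 0, -1.4, 0.5, 0, 0, 0, -0.38, 0, -1.4, 0.5, 0, 0, 0, -0.61, 0, -1.32, 0.5, 0, 0, 0, -0.61, 0, -1.32, 0.5, 0, 0, 0, -0.83, 0, -1.19, 0.5, 0, 0, 0, -0.83, 0, -1.19, 0.5, 0, 0, 0, 0, 0, 0, 0.5, 0, 0, 0, 0, 0, 0, 0.5], grip_force=55)

```text
time_s: 9.35
tcp_pos: [0.5454, 0.0048, 0.1457]
eef_rot: [-179.9, 0.0, -93.2]
contact_force: [0.3, -0.1, -1.5]
gripper_width: 0.0144
```

```bash
python3 - <<'E'
from h import *
s=r.get_state(); print({k:np.round(s[k],4) for k in('time_s','tcp_pos','eef_rot','gripper_width','contact_force','moment')})
snap('scene','c4')
cv2.imwrite('pics/c4c.png',cv2.resize(cv2.imread('pics/c4.png')[120:250,280:400],None,fx=4.5,fy=4.5,interpolation=cv2.INTER_CUBIC))
E
```

```text
{'time_s': np.float64(9.35), 'tcp_pos': array([0.5454, 0.0048, 0.1457]), 'eef_rot': array([-1.799325e+02,  3.800000e-02, -9.323300e+01]), 'gripper_width': np.float64(0.0144), 'contact_force': array([ 0.3105, -0.0505, -1.4932]), 'moment': array([ 0.0847, -0.0434,  0.0002])}
```

View pics/c4c.png

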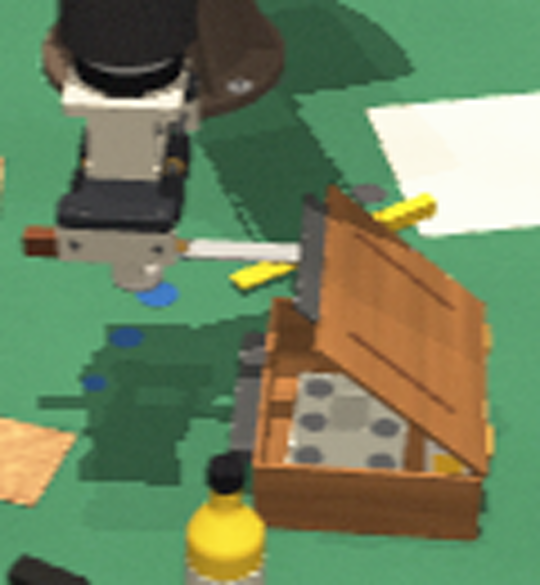

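The cover is up about 40° on the blade. I'll carry on along the arc, then back the knife off.

>>> carry_out(motion=[0, 0, 0, -1.03, 0, -1.03, 0.5, 0, 0, 0, -1.03, 0, -1.03, 0.5, 0, 0, 0, -1.19, 0, -0.83, 0.5, 0, 0, 0, -1.19, 0, -0.83, 0.5, 0, 0, 0, -1.32, 0, -0.61, 0.5, 0, 0, 0, -1.32, 0, -0.61, 0.5, 0, 0, 0, -1.4, 0, -0.38, 0.5, 0, 0, 0, -1.4, 0, -0.38, 0.5, 0, 0, 0, -1.45, 0, -0.13, 0.5, 0, 0, 0, -1.45, 0, -0.13, 0.5, 0, 0, 0, -1.45, 0, 0.13, 0.5, 0, 0, 0, -1.45, 0, 0.13, 0.5, 0, 0, 0, -0.8, 0, 0.1, 0.5, 0, 0, 0, 0, 0, 0, 0.5, 0, 0, 0, 0, 0, 0, 0.5, 0, 0, 0, 2, 0, 0, 0.5, 0, 0, 0, 3, 0, 0, 0.5, 0, 0, 0, 3, 0, 0, 0.5, 0, 0, 0, 3, 0, 0, 0.5, 0, 0, 0, 3, 0, 0, 0.5], grip_force=55)

```text
time_s: 11.07
tcp_pos: [0.546, 0.0277, 0.2013]
eef_rot: [180.0, 0.0, -93.3]
contact_force: [0.5, -0.9, -0.2]
gripper_width: 0.0146
```

```bash
python3 - <<'E'
from h import *
s=r.get_state(); print({k:np.round(s[k],4) for k in('time_s','tcp_pos','eef_rot','gripper_width','contact_force','moment')})
snap('scene','c5')
cv2.imwrite('pics/c5c.png',cv2.resize(cv2.imread('pics/c5.png')[100:250,260:420],None,fx=4,fy=4,interpolation=cv2.INTER_CUBIC))
E
```

```text
{'time_s': np.float64(11.0667), 'tcp_pos': array([0.546 , 0.0277, 0.2013]), 'eef_rot': array([ 1.799967e+02,  2.800000e-03, -9.325810e+01]), 'gripper_width': np.float64(0.0146), 'contact_force': array([ 0.4555, -0.8832, -0.1556]), 'moment': array([ 0.0909, -0.1865,  0.0144])}
```

View pics/c5c.png

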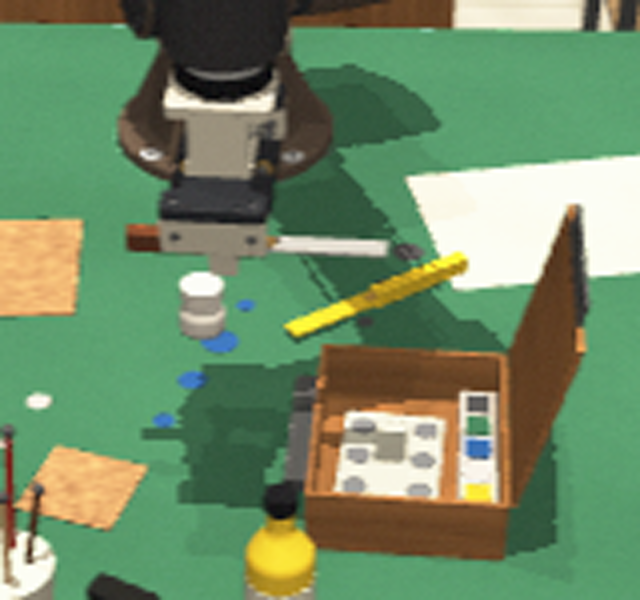

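>>> carry_out(motion=[0, 0, -4.03, 0, 0, 0, 0.5, 0, 0, -4.03, 0, 0, 0, 0.5, 0, 0, 0, 2.95, 1.32, 0, 0.5, 0, 0, 0, 2.95, 1.32, 0, 0.5, 0, 0, 0, 2.95, 1.32, 0, 0.5, 0, 0, 0, 2.95, 1.32, 0, 0.5, 0, 0, 0, 2.95, 1.32, 0, 0.5, 0, 0, 0, 2.95, 1.32, 0, 0.5, 0, 0, 0, 2.95, 1.32, 0, 0.5, 0, 0, 0, 2.95, 1.32, 0, 0.5, 0, 0, 0, 0, 0, 2.8, 0.5, 0, 0, 0, 0, 0, 2.8, 0.5, 0, 0, 0, 0, 0, 2.8, 0.5, 0, 0, 0, 0, 0, 2.8, 0.5, 0, 0, 0, 0, 0, 2.8, 0.5, 0, 0, 0, 0, 0, 0, 0.5, 0, 0, 0, 0, 0, 0, 0.5], grip_force=55)

```text
time_s: 12.53
tcp_pos: [0.4599, -0.2148, 0.0607]
eef_rot: [179.8, 0.0, -85.2]
contact_force: [0.3, -0.3, 0.2]
gripper_width: 0.0144
```

```bash
python3 - <<'E'
from h import *
s=r.get_state(); print({k:np.round(s[k],4) for k in('time_s','tcp_pos','eef_rot','gripper_width','contact_force','moment')})
R=Ro.from_euler('xyz',s['eef_rot'],degrees=True).as_matrix(); print('to rest, tool cm',R.T@(np.array([.4605,-.2158,.0128])-s['tcp_pos'])*100)
E
```

```text
{'time_s': np.float64(12.5333), 'tcp_pos': array([ 0.4599, -0.2148,  0.0607]), 'eef_rot': array([ 1.798075e+02,  1.660000e-02, -8.521570e+01]), 'gripper_width': np.float64(0.0144), 'contact_force': array([ 0.3106, -0.3245,  0.178 ]), 'moment': array([ 0.0314, -0.1717, -0.0102])}
to rest, tool cm [ 0.1012782  -0.06294931  4.7867933 ]
```

>>> carry_out(motion=[0, 0, 0, 0.1, -0.06, 1.2, 0.5, 0, 0, 0, 0, 0, 1.2, 0.5, 0, 0, 0, 0, 0, 0.8, 0.5, 0, 0, 0, 0, 0, 0.6, 0.5, 0, 0, 0, 0, 0, 0.5, 0.5, 0, 0, 0, 0, 0, 0.4, 0.5, 0, 0, 0, 0, 0, 0, 0.5, 0, 0, 0, 0, 0, 0, 0.5])

```text
time_s: 13.2
tcp_pos: [0.462, -0.2154, 0.0145]
eef_rot: [-180.0, -0.0, -85.2]
contact_force: [-0.5, -0.1, -0.7]
gripper_width: 0.0148
```

>>> carry_out(motion=[0, 0, 0, 0, 0.1, 0.15, 0.5, 0, 0, 0, 0, 0, 0, 0.5, 0, 0, 0, 0, 0, 0, 3, 0, 0, 0, 0, 0, 0, 6, 0, 0, 0, 0, 0, 0, 6, 0, 0, 0, 0, 0, 0, 6, 0, 0, 0, 0, 0, 0, 6, 0, 0, 0, 0, 0, 0, 6, 0, 0, 0, 0, 0, 0, 6, 0, 0, 0, 0, 0, 0, 6, 0, 0, 0, 0, 0, 0, 6, 0, 0, 0, 0, 0, -1, 6, 0, 0, 0, 0, 0, -2, 6, 0, 0, 0, 0, 0, -3, 6, 0, 0, 0, 0, 0, -3, 6, 0, 0, 0, 0, 0, -3, 6, 0, 0, 0, 0, 0, -3, 6, 0, 0, 0, 0, 0, -3, 6, 0, 0, 0, 0, 0, -3, 6, 0, 0, 0, 0, 0, 0, 6])

```text
time_s: 14.87
tcp_pos: [0.4636, -0.2165, 0.23]
eef_rot: [-179.4, -0.2, -85.1]
contact_force: [1.7, -0.1, 0.0]
gripper_width: 0.0601
```

```bash
python3 - <<'E'
from h import *
s=r.get_state(); print({k:np.round(s[k],4) for k in('time_s','tcp_pos','eef_rot','gripper_width','contact_force','moment')})
snap('scene','c6')
cv2.imwrite('pics/c6c.png',cv2.resize(cv2.imread('pics/c6.png')[150:270,220:400],None,fx=4.4,fy=4.4,interpolation=cv2.INTER_CUBIC))
E
```

```text
{'time_s': np.float64(14.8667), 'tcp_pos': array([ 0.4636, -0.2165,  0.23  ]), 'eef_rot': array([-179.4424,   -0.205 ,  -85.132 ]), 'gripper_width': np.float64(0.0601), 'contact_force': array([ 1.6938, -0.0891,  0.002 ]), 'moment': array([ 0.0323, -0.2989, -0.0297])}
```

View pics/c6c.png

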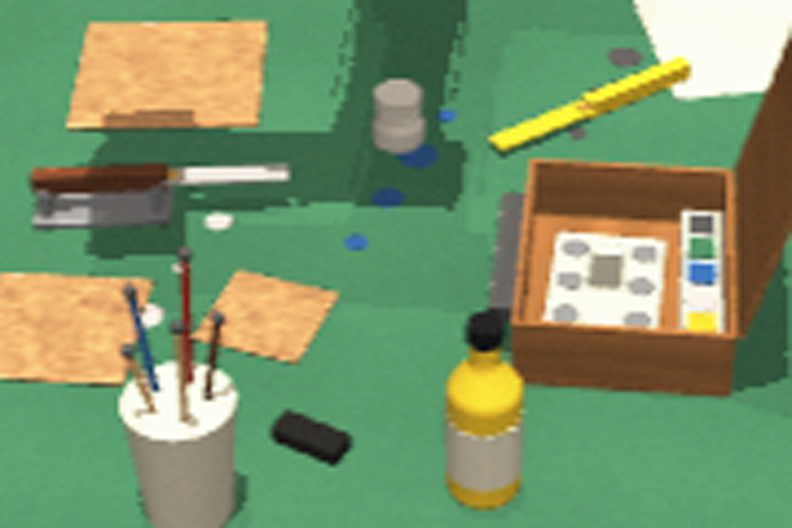

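The knife is back on its rest, the cover is still open, and the palette grip is at crop pixel (605,265).

```bash
python3 - <<'E'
from h import *
f=lambda u,v,z: ray('c6',220+(u+.5)/4.4-.5,150+(v+.5)/4.4-.5,z)
print(f(606,262,.046), f(606,287,.011))
for a,b in[((558,235),(668,240)),((558,235),(545,325)),((668,240),(660,328))]:
    A,B=f(*a,.011),f(*b,.011); d=B-A; print(A,B,np.linalg.norm(d),np.degrees(np.arctan2(d[1],d[0])))
E
```

```text
[0.57424146 0.16453188 0.046     ] [0.56186578 0.16634663 0.011     ]
[0.49936387 0.129869   0.011     ] [0.50275918 0.21648061 0.011     ] 0.0866781409855597 87.75506647007059
[0.49936387 0.129869   0.011     ] [0.60763812 0.11960579 0.011     ] 0.10875958332791057 -5.414831572817684
[0.50275918 0.21648061 0.011     ] [0.60810632 0.20565684 0.011     ] 0.10590172362237948 -5.86620802786548
```

>>> carry_out(motion=[0, 0, 4.2, 0, 0, 0, 6, 0, 0, 4.2, 0, 0, 0, 6, 0, 0, 0, -3.1, -0.66, 0.25, 6, 0, 0, 0, -3.1, -0.66, 0.25, 6, 0, 0, 0, -3.1, -0.66, 0.25, 6, 0, 0, 0, -3.1, -0.66, 0.25, 6, 0, 0, 0, -3.1, -0.66, 0.25, 6, 0, 0, 0, -3.1, -0.66, 0.25, 6, 0, 0, 0, -3.1, -0.66, 0.25, 6, 0, 0, 0, -3.1, -0.66, 0.25, 6, 0, 0, 0, -3.1, -0.66, 0.25, 6, 0, 0, 0, -3.1, -0.66, 0.25, 6, 0, 0, 0, -3.1, -0.66, 0.25, 6, 0, 0, 0, -3.1, -0.66, 0.25, 6, 0, 0, 0, 0, 0, 0, 6, 0, 0, 0, 0, 0, 0, 6])

```text
time_s: 16.25
tcp_pos: [0.5627, 0.1521, 0.1917]
eef_rot: [179.9, -0.1, -93.5]
contact_force: [-0.3, -1.3, 0.4]
gripper_width: 0.0597
```

```bash
python3 - <<'E'
from h import *
s=r.get_state(); print({k:np.round(s[k],4) for k in('time_s','tcp_pos','eef_rot','gripper_width','contact_force')})
snap('wrist','w7'); print(proj('w7',[.561,.166,.046]))
E
```

```text
{'time_s': np.float64(16.25), 'tcp_pos': array([0.5627, 0.1521, 0.1917]), 'eef_rot': array([ 1.798944e+02, -6.360000e-02, -9.346930e+01]), 'gripper_width': np.float64(0.0597), 'contact_force': array([-0.3155, -1.2539,  0.3721])}
[321.3457476  203.23622941]
```

View pics/w7.png

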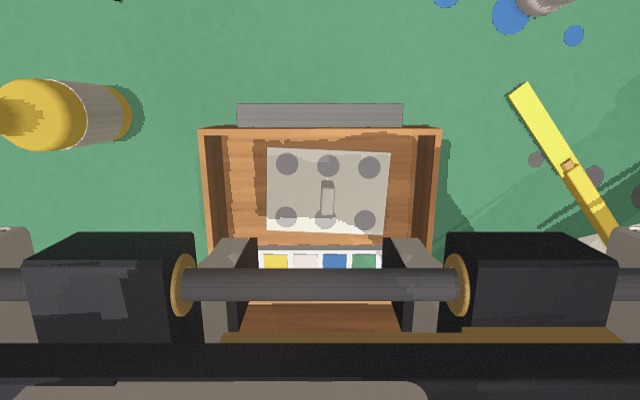

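```bash
python3 - <<'E'
from h import *
s=r.get_state()
P=np.array([ray('w7',u,v,.011) for u,v in[(267,147),(391,153),(383,236),(266,231)]]);print(P.round(4),P.mean(0))
for i in range(4):
    d=P[(i+1)%4]-P[i]; print(np.linalg.norm(d),np.degrees(np.arctan2(d[1],d[0])))
Q=P.mean(0); Q[2]=.046; print('grip top px pred',proj('w7',Q)); 
for y in(-.013,.013): print(proj('w7',Q+[0,y,0]))
print('from px (327.5,198)',ray('w7',327.5,200,.046))
B=np.array([ray('w7',u,v,.058) for u,v in[(200,128),(441,128)]]);print('box front',B)
E
```

```text
[[0.6103 0.1165 0.011 ]
 [0.4912 0.1294 0.011 ]
 [0.5    0.2146 0.011 ]
 [0.6198 0.2019 0.011 ]] [0.55532159 0.16560367 0.011     ]
0.1198406172152704 173.8079803671515
0.08559237953564809 84.0973303161412
0.12051739045582012 -6.0436089561188995
0.08590380536799086 -96.35484197850367
grip top px pred [327.61310322 202.44897849]
[326.82823943 188.41310751]
[328.38129026 216.1866161 ]
from px (327.5,198) [0.55530019 0.16331643 0.046     ]
box front [[0.65621908 0.09291974 0.058     ]
 [0.45937608 0.10471076 0.058     ]]
```

The wrist view shows the palette plate corners at (267,147), (391,153), (383,236) and (266,231), with the grip at (327,202). The sizes come out right (120 x 86 mm), centre (0.555,0.166), yaw 84°.

>>> carry_out(motion=[0, 0, 2.5, 0, 0, 0, 6, 0, 0, 0, -1.26, 0.88, 0, 6, 0, 0, 0, 0, 0, 1.5, 6, 0, 0, 0, 0, 0, 1.5, 6, 0, 0, 0, 0, 0, 1.5, 6, 0, 0, 0, 0, 0, 1.5, 6, 0, 0, 0, 0, 0, 1.5, 6, 0, 0, 0, 0, 0, 1.5, 6, 0, 0, 0, 0, 0, 1.5, 6, 0, 0, 0, 0, 0, 1.5, 6, 0, 0, 0, 0, 0, 1.5, 6, 0, 0, 0, 0, 0, 1.5, 6, 0, 0, 0, 0, 0, 1, 6, 0, 0, 0, 0, 0, 0.8, 6, 0, 0, 0, 0, 0, 0, 6, 0, 0, 0, 0, 0, 0, 6])

```text
time_s: 17.63
tcp_pos: [0.5557, 0.1639, 0.0249]
eef_rot: [180.0, -0.0, -96.1]
contact_force: [0.2, -0.0, 0.7]
gripper_width: 0.0601
```

>>> carry_out(motion=[0, 0, 0, 0, 0, 0, 3, 0, 0, 0, 0, 0, 0, 3, 0, 0, 0, 0, 0, 0, 0.3, 0, 0, 0, 0, 0, 0, 0.3, 0, 0, 0, 0, 0, 0, 0.3, 0, 0, 0, 0, 0, 0, 0.3, 0, 0, 0, 0, 0, 0, 0.3, 0, 0, 0, 0, 0, 0, 0.3, 0, 0, 0, 0, 0, 0, 0.3, 0, 0, 0, 0, 0, 0, 0.3, 0, 0, 0, 0, 0, 0, 0.3, 0, 0, 0, 0, 0, 0, 0.3], grip_force=35)

```text
time_s: 18.63
tcp_pos: [0.5558, 0.1643, 0.0248]
eef_rot: [-180.0, 0.0, -96.1]
contact_force: [0.4, -0.1, 0.9]
gripper_width: 0.0118
```

Gripped, but about 8 mm too high on the grip. I'll reopen, go lower and regrip.

>>> carry_out(motion=[0, 0, 0, 0, 0, 0, 3, 0, 0, 0, 0, 0, 0, 3, 0, 0, 0, 0, 0, 0, 3, 0, 0, 0, 0, 0, 0, 3, 0, 0, 0, 0, 0, 0, 3, 0, 0, 0, 0, 0, 0.4, 3, 0, 0, 0, 0, 0, 0.45, 3, 0, 0, 0, 0, 0, 0, 3, 0, 0, 0, 0, 0, 0, 0.3, 0, 0, 0, 0, 0, 0, 0.3, 0, 0, 0, 0, 0, 0, 0.3, 0, 0, 0, 0, 0, 0, 0.3, 0, 0, 0, 0, 0, 0, 0.3, 0, 0, 0, 0, 0, 0, 0.3, 0, 0, 0, 0, 0, 0, 0.3], grip_force=35)

```text
time_s: 19.88
tcp_pos: [0.5558, 0.1643, 0.0163]
eef_rot: [-180.0, 0.0, -96.1]
contact_force: [0.6, 1.0, -0.2]
gripper_width: 0.0115
```

>>> carry_out(motion=[0, 0, 0, 0, 0, -0.8, 0.3, 0, 0, 0, 0, 0, -1.6, 0.3, 0, 0, 0, 0, 0, -1.6, 0.3, 0, 0, 0, 0, 0, -1.6, 0.3, 0, 0, 0, 0, 0, -1.6, 0.3, 0, 0, 0, 0, 0, -1.6, 0.3, 0, 0, 0, 0, 0, -1.6, 0.3, 0, 0, 0, 0, 0, -1.6, 0.3, 0, 0, 0, 0, 0, -1.6, 0.3, 0, 0, 0, 0, 0, -1.6, 0.3, 0, 0, 0, 0, 0, -1.6, 0.3, 0, 0, 0, 0, 0, -1.6, 0.3, 0, 0, 0, 0, 0, -1.0, 0.3, 0, 0, 0, 1.5, -0.35, 0, 0.3, 0, 0, 0, 2.5, -0.6, 0, 0.3, 0, 0, 0, 2.5, -0.6, 0, 0.3, 0, 0, 0, 2.5, -0.6, 0, 0.3, 0, 0, 0, 2.5, -0.6, 0, 0.3])

```text
time_s: 21.38
tcp_pos: [0.5703, 0.0454, 0.2098]
eef_rot: [179.9, -0.0, -96.1]
contact_force: [0.3, 0.6, -0.9]
gripper_width: 0.0116
```

>>> carry_out(motion=[0, 0, 0, 2.5, -0.6, 0, 0.3, 0, 0, 0, 2.5, -0.6, 0, 0.3, 0, 0, 0, 2.5, -0.6, 0, 0.3, 0, 0, 0, 2.5, -0.6, 0, 0.3, 0, 0, 0, 2.5, -0.6, 0, 0.3, 0, 0, 0, 2.5, -0.6, 0, 0.3, 0, 0, 0, 2.5, -0.6, 0, 0.3, 0, 0, 0, 2.5, -0.6, 0, 0.3, 0, 0, 0, 2.5, -0.6, 0, 0.3, 0, 0, 0, 2.5, -0.6, 0, 0.3, 0, 0, 0, 2.5, -0.6, 0, 0.3, 0, 0, 0, 1.5, -0.4, 0, 0.3, 0, 0, 0, 0, 0, 0, 0.3, 0, 0, 0, 0, 0, 0, 0.3, 0, 0, 0, 0, 0, 0, 0.3])

```text
time_s: 22.63
tcp_pos: [0.6093, -0.2485, 0.2098]
eef_rot: [180.0, 0.0, -96.1]
contact_force: [0.8, 0.5, -0.1]
gripper_width: 0.0116
```

```bash
python3 - <<'E'
from h import *
s=r.get_state(); print({k:np.round(s[k],4) for k in('time_s','tcp_pos','eef_rot','gripper_width','contact_force')})
R=Ro.from_euler('xyz',s['eef_rot'],degrees=True).as_matrix(); print('tool cm to go',R.T@(np.array([.610,-.249,.210])-s['tcp_pos'])*100)
E
```

```text
{'time_s': np.float64(22.6333), 'tcp_pos': array([ 0.6093, -0.2485,  0.2098]), 'eef_rot': array([ 1.799528e+02,  1.950000e-02, -9.610960e+01]), 'gripper_width': np.float64(0.0116), 'contact_force': array([ 0.8236,  0.5178, -0.0778])}
tool cm to go [ 0.03760781 -0.07526288 -0.01784465]
```

>>> carry_out(motion=[0, 0, 0, 0, 0, 0, 0.3, 0, 0, 0, 0, 0, 0, 0.3, 0, 0, 0, 0, 0, 0, 0.3, 0, 0, 0, 0, 0, 0, 0.3, 0, 0, 0, 0, 0, 0, 0.3, 0, 0, 0, 0, 0, 0, 0.3])

```text
time_s: 23.13
tcp_pos: [0.6098, -0.2485, 0.2104]
eef_rot: [-180.0, 0.0, -96.1]
contact_force: [-0.1, 0.3, -1.0]
gripper_width: 0.0121
```

```bash
python3 - <<'E'
from h import *
snap('scene','c8')
cv2.imwrite('pics/c8c.png',cv2.resize(cv2.imread('pics/c8.png')[90:270,140:410],None,fx=2.9,fy=2.9,interpolation=cv2.INTER_CUBIC))
E
```

```text
(no output)
```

View pics/c8c.png

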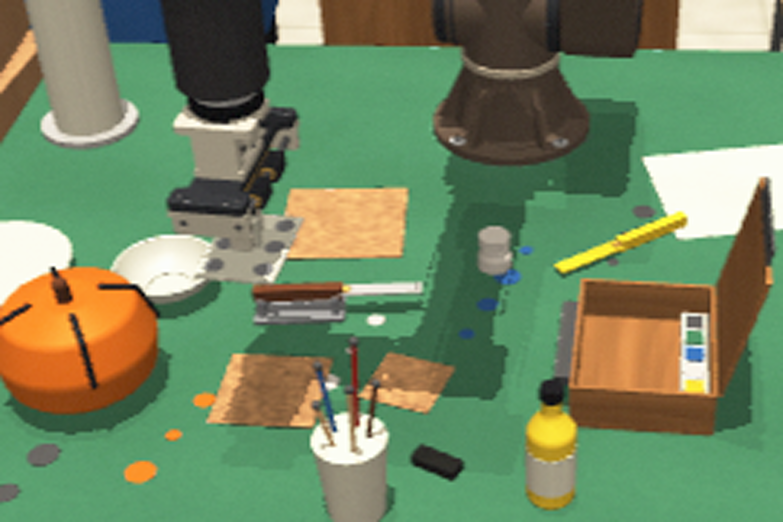

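The palette hangs level in the gripper around crop pixel (252,248). The box is empty, the cover stands open at (750,260), the knife is on its rest at (330,292), and nothing else has moved. Handing in.

```bash
python3 -c "
from plant import r
print(r.close_job(), r.get_state()['tcp_pos'])"
```

```text
the job is handed in; nothing more can be done
the job is handed in; nothing more can be done
```

I finished the job and handed it in at about 23 s of the 61 s allowed; no verdict was reported.

- **Cover:** I took the wooden knife from its rest, slid its blade into the slot and lifted the cover along its arc to past upright. The cover stayed open when the knife backed away.
- **Knife:** it is back on its rest.
- **Palette:** I drew it out by its upright grip. My first grip was about 8 mm too high, so I reopened the fingers, went lower and gripped again before lifting.

**Last checks:**
- The tool centre was at (0.610, -0.249, 0.210), within a millimetre of the mat centre I measured. That puts the palette's underside about 20 cm above the table.
- The tool was level to within 0.1°, with the fingers 12 mm apart on the 12 mm grip. The forces I read at the end of each move and at the checks stayed under 2 N.
- The last scene picture shows the cover open, the box without the palette, the knife on its rest, and the other things in that view where they were. The red basket and water bottle were outside that crop, but the arm did not work near them.
- No check failed. The cover's final angle (about 100°) comes from the path I commanded and how the pictures look; I did not measure it.

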